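# Sort tested drive sleds by their inspection tag

### The arm

A 6-joint arm with a two-finger parallel gripper is mounted at the origin on a cart in front of the work surface, level with it; the furniture and walls round the work are solid. World frame = base frame: x ahead of the robot, y to its left, z up, the work surface at z = 0. Lengths are in m, angles in degrees, forces in N, time in s.
With the tool pointing down it reaches from about 0.375 to 0.9 m from the base axis. Payload 3.1 kg.
Tool frame: the origin (TCP) lies at the very end of the fingers, on their centre line; the grasp point (between the pads) lies 19 mm behind it; z points along the fingers, y is the line along which they close (so a half turn about z gives the same grasp; the last joint's range is limited). The gripper opens to 87 mm and grips with 3 to 60 N. Pads are 19 mm wide; open, the fingers measure 117 mm over their backs; the gripper's body (75 mm by 190 mm) begins 51 mm behind the grasp point.
Start: joints at [64.544, 30.224, 82.088, -0, 67.689, -10.227], TCP at [0.164, 0.603, 0.223] pointing down, gripper open.
Joint ranges: [-176.69, 176.69], [-43.24, 126.21], [12.49, 139.97], [-82, 262], [0, 151.66], [-163.58, 163.58]. Speed limits (degrees/s): [159.86, 159.86, 180, 180, 180, 180].

### API

Orientations are given as a 3x3 rotation matrix whose columns are the frame's x, y, z axes.
In Python, from rig import readout, cams, bot gives the robot as it stands.
- The arm moves only by the shell command python3 -m inch 'ROWS'. ROWS is JSON, a list of rows, each a list of 5 numbers: the shift along the world's x, y, z in cm, then the turn about the world's z in degrees, then the finger opening in cm, from 0 to 8.7. In form: [[dx, dy, dz, twist, fingers], ...]. A call has 1 to 10 rows; each row is the pose to reach, as a shift and turn from the pose commanded when the call began; what a row does not reach only later rows make up. A row lasts 1/12 s, in which the tool goes at most 41.7 mm and 7.16 degrees, less where a joint would pass 70% of its speed; a pose out of reach is approached as far as the arm can. A call with a gripper value outside its range is refused whole. The fingers move at their own pace and stop on an object; the grip force is fixed at half the most. Time passes only in rows, so rows that repeat a pose let the fingers close. It gives the time, the measured TCP pose, the force, the opening and the grip force at its end, in the units of the state.
- readout.read_state(): the state, without advancing time (a new reading comes with each control period).
- cams.capture(name): name is "scene" or "side" or "wrist"; returns a dict with "image" (420x560x3 uint8, blue, green, red), "intrinsics" (3x3 intrinsics, pixels), "xyz" and "rotation" of the camera in the world; the wrist camera has in their place "tool_from_camera" (4x4, takes a point from camera to tool coordinates, whose origin is the TCP and whose axes are the flange's). Camera axes: x right, y down, z forward; pixel columns grow to the right and rows downward; lengths in m; the calibration is good to about 2 mm. A picture is of the moment at which its call begins: read the wrist's pose just before it. There is no depth.
- bot.hand_in(): hands the job in; it is judged then, once.
The state is a dict: "time_s": time; "joint_positions": joint angles; "qvel": joint speeds; "tau": joint torques, N m; "position": TCP position; "tcp_rot": TCP orientation; "force": force on the tool from outside, world axes, zero at the start; "moment": the same for the moment, N m; "opening": opening from 0.0 (shut) to 1.0 (fully open); "grasp_force": force on a finger pad.
Only numpy, scipy, OpenCV 4.12 (cv2) and the standard library are available. Lean on these libraries where they do the work, as an engineer would, in place of code of your own. Each camera call takes 0.05 s, during which the arm holds its last target. There are 200 camera calls.

### The job

The drive tests on two of the sleds in the sloped test stand are finished: lift those two out by their grip bars and lay the one tagged with a round disc fully down between the locators of the open nest that bears the disc, and the one tagged with a cross down between the locators inside the open grey box that bears the cross, then shut that box's lid. Either way round is fine, but the drives are shock-sensitive, so set the sleds down gently, without dropping or pressing them, and leave the sled without a tag where it is, still under test.

Things in the scene. Friction and masses are not known exactly. Their poses are not given: they have to be found in the camera images.
- test_stand: Fixed aluminium stand, 290 mm wide, 95 mm high at the back, its top sloping at 30 degrees, rising away from the robot. Three bays 92 mm apart, a sled in each (which in which varies), lying on the slope, grip end low, against a 9 mm front lip; 8 mm rails beside, 12 mm contact strip behind. Origin: under its middle at table height; x back (uphill), y left.
- sled_disc: Passed: a black 50 mm tag with a white round disc, 36 mm across, lies on its drive. Grey plastic tray 130 x 78 mm, 3 mm floor, 13 mm side rails, holding a silver laptop drive whose top is 10 mm above the underside; about 0.15 kg. A black grip bar stands across its front end. Origin: centre of the underside; x lengthwise from grip end (-65 mm) to tail (+65 mm), y across, z up.
- sled_cross: Failed: its black 50 mm tag bears a white diagonal cross of two 46 mm bars. Otherwise exactly like sled_disc: same sizes, grip bar and origin.
- sled_plain: Still under test: no tag. Otherwise exactly like sled_disc. To be left in its bay.
- sled_disc_grip (a point): Middle of that sled's grip bar, sled axes, 50 mm from the sled's origin towards -x and 36 mm above the underside. The bar is 12 mm thick (x), 60 mm wide (y), flat-faced, from 26 to 46 mm above the underside, on two posts; the drive begins 6 mm behind it (x = -38 mm), top at 10 mm.
- sled_cross_grip (a point): Middle of that sled's grip bar, sled axes, 50 mm from the sled's origin towards -x and 36 mm above the underside. The bar is 12 mm thick (x), 60 mm wide (y), flat-faced, from 26 to 46 mm above the underside, on two posts; the drive begins 6 mm behind it (x = -38 mm), top at 10 mm.
- pass_nest: Fixed open nest: black plate 112 (local x) x 172 (y) x 8 mm with eight grey locators, 10 mm high, round a pocket 88 (x) x 140 (y) mm; a flat tongue at its front bears a white disc, 36 mm across. Stands left or right of the robot's middle. Origin: centre of its underside; x away from the robot, y left.
- pass_nest_floor (a point): Centre of the pocket floor of pass_nest, 8 mm above the table, axes as pass_nest. A sled fits with its length along y, either way round, 5 mm free on each side; when it lies home its origin is at this point.
- reject_box: Fixed open-topped grey steel box, 128 (local x) x 224 (y) x 62 mm, walls 4 mm, a white cross on a black plate on its front wall, a hinged lid on its far side. Stands left or right of the robot's middle, on the other side than pass_nest. Origin: centre of its underside; x away from the robot, y left.
- reject_nest_floor (a point): Centre of the pocket floor inside reject_box, 7 mm above the table, axes as reject_box; pocket and 10 mm locators as in pass_nest. A sled fits with its length along y, either way round; when it lies home its origin is at this point and its grip bar is below the box's rim.
- reject_lid (a joint): Angle of the box's lid in rad: 0 shut, growing as it opens upward and back; starts open past upright (1.75 to 2.05; at most 2.1). A stiff hinge holds it anywhere. The lid is a 128 x 224 x 4 mm sheet with a 35 mm high, about 30 mm wide knob at the middle of its width, 98 mm from the hinge.
- reject_lid_hinge (a point): Middle of the lid's hinge line, on the far top edge of reject_box, 62 mm above the table; the line runs along the box's y. The lid reaches 128 mm from it. The point's own axes turn with the lid.

How it is judged (in metres and radians):
At the end, for the whole second after the job is handed in: Disc sled flat on the floor of pass_nest, cross sled flat on the floor of the nest in reject_box: each centred within 10 mm, within 4 mm of the floor, upright, lengthwise within 0.15 rad, at rest; lid shut within 0.06 rad; untagged sled within 12 mm of its start (horizontal distance between sled_disc and pass_nest_floor below 0.01 m and z of sled_disc in the frame of pass_nest_floor below 0.004 m and angle between the z axis of sled_disc and the z axis of pass_nest_floor, either way round below 0.06 rad and angle between the x axis of sled_disc and the y axis of pass_nest_floor, either way round below 0.15 rad and angle between each of sled_disc, sled_cross's own z axis and vertical below 0.3 rad and linear speed of each of sled_disc, sled_cross below 0.02 m/s and horizontal distance between sled_cross and reject_nest_floor below 0.01 m and z of sled_cross in the frame of reject_nest_floor below 0.004 m and angle between the z axis of sled_cross and the z axis of reject_nest_floor, either way round below 0.06 rad and angle between the x axis of sled_cross and the y axis of reject_nest_floor, either way round below 0.15 rad and value of joint reject_lid below 0.06 rad and distance of sled_plain from where it was at the start of the episode below 0.012 m); the robot touches nothing.
It fails at once if a tagged sled dropped into or pressed onto its nest with more than 60 N (contact force between any of sled_disc, sled_cross and pass_nest above 60 N or contact force between any of sled_disc, sled_cross and reject_box above 60 N).
It fails at once if the sled without a tag taken out of its bay (moved more than 20 mm) (distance of sled_plain from where it was at the start of the episode above 0.02 m).
It also fails if it takes over 69 s, if anything falls off the work surface, if the arm or the gripper's body presses on something with over 40 N, if the wrist force passes 120 N, or if a joint passes its speed limit or range.

## Working session

There is one attempt and no reset: what is moved stays moved. The work goes in short steps, Python scripts to look and compute and a shell command to move; the robot and the scene stay as the last step left them, time stands still between calls to the robot, and variables do not carry over. Pictures are saved under pics/ and viewed, at most 10 in all, crops included, and the job is handed in when it is done.

```bash
ls; mkdir -p pics; python3 - <<'E'
from rig import readout,cams,bot
import cv2
s=readout.read_state();print(s)
for n in("scene","side","wrist"):
    c=cams.capture(n);cv2.imwrite(f"pics/{n}0.png",c["image"])
    print(n,{k:v for k,v in c.items() if k!="image"})
E
```

```text
pics
{'time_s': 0.0, 'joint_positions': array([ 6.45443073e+01,  3.02779395e+01,  8.21573843e+01, -1.15052254e-03,
        6.76905973e+01, -1.02261794e+01]), 'qvel': array([-0.06863762, -0.06840386, -0.00976263, -0.04634634,  0.02907412,
        0.17264945]), 'tau': array([-3.19751489e-04, -4.40042675e+01, -1.76589632e+01,  6.32145884e-02,
        5.85199194e-02, -1.77932811e-04]), 'position': array([0.16381658, 0.60237187, 0.22157713]), 'tcp_rot': array([[-9.64883147e-01,  2.62677849e-01, -9.27841560e-04],
       [ 2.62679225e-01,  9.64881161e-01, -1.99235978e-03],
       [ 3.71908059e-04, -2.16611908e-03, -9.99997585e-01]]), 'force': array([-0.70534061, -1.11696852, -0.69105183]), 'moment': array([-0.038243  ,  0.05795922, -0.00518472]), 'grasp_force': 0.0, 'opening': 0.9975890784874535}
scene {'intrinsics': array([[540.7992945 ,   0.        , 272.63466098],
       [  0.        , 540.7992945 , 208.83328413],
       [  0.        ,   0.        ,   1.        ]]), 'xyz': array([ 0.13866933, -0.70028478,  0.90366795]), 'rotation': array([[ 0.87124299, -0.33754261,  0.35637149],
       [
[... 315 characters left out ...]
 ]), 'rotation': array([[ 0.93355764, -0.20571316,  0.293517  ],
       [-0.35829636, -0.55773706,  0.74870094],
       [ 0.00968767, -0.80412155, -0.59438597]])}
wrist {'intrinsics': array([[371.09485161,   0.        , 280.6304493 ],
       [  0.        , 371.09485161, 204.86202052],
       [  0.        ,   0.        ,   1.        ]]), 'tool_from_camera': array([[ 1.47344698e-03, -9.57480963e-01, -2.88492692e-01,
         7.89570264e-02],
       [ 9.99998686e-01,  1.60595878e-03, -2.22639661e-04,
         1.57887251e-04],
       [ 6.76480609e-04, -2.88491985e-01,  9.57482071e-01,
        -1.62032750e-01],
       [ 0.00000000e+00,  0.00000000e+00,  0.00000000e+00,
         1.00000000e+00]])}
```

```bash
cd pics; python3 - <<'E'
import cv2,numpy as np
a=cv2.imread("scene0.png");b=cv2.imread("side0.png")
cv2.imwrite("ab.png",cv2.resize(a,(800,600),interpolation=cv2.INTER_CUBIC))
E
```

```text
(no output)
```

View pics/ab.png

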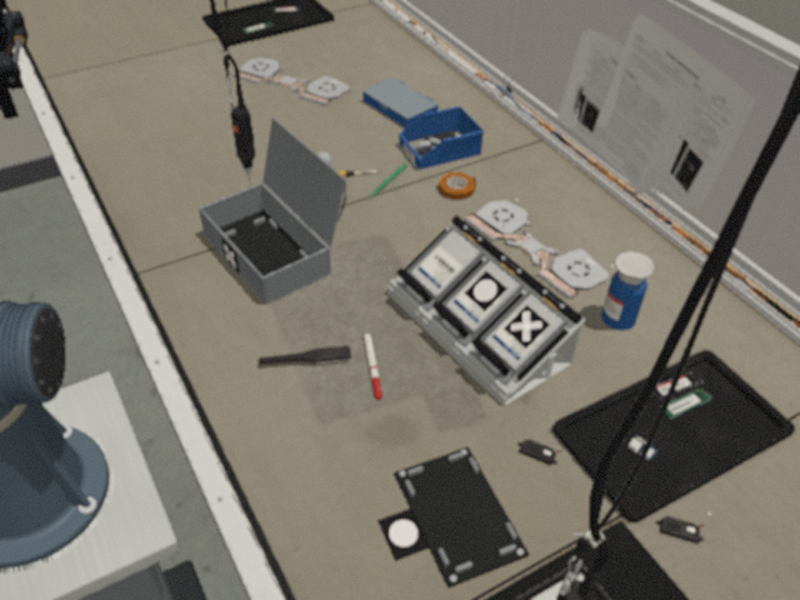

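View pics/side0.png

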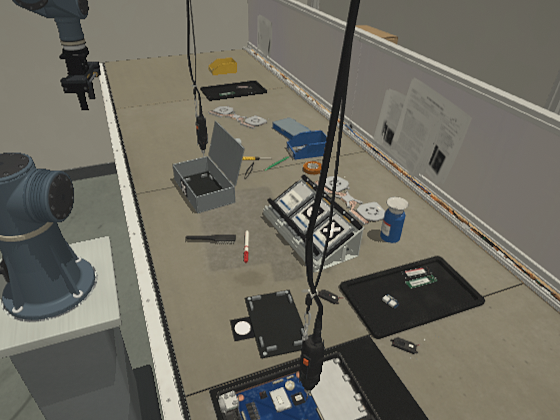

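The scene shows the box at (265,225) with its lid open, the stand at (490,310) with plain/disc/cross from left to right, and the nest at (460,515), all in 800x600 pixels. Next I'll make coarse estimates and go close.

```bash
cat > h.py <<'E'
import numpy as np,cv2
from rig import readout,cams
def grab(n,fn=None):
    s=readout.read_state();c=cams.capture(n)
    if n=="wrist":
        T=np.eye(4);T[:3,:3]=s["tcp_rot"];T[:3,3]=s["position"];M=T@c["tool_from_camera"];R,t=M[:3,:3],M[:3,3]
    else: R,t=c["rotation"],c["xyz"]
    if fn: cv2.imwrite(fn,c["image"]); np.savez(fn+".npz",K=c["intrinsics"],R=R,t=t)
    return c["image"],c["intrinsics"],R,t
def cam(fn): d=np.load(fn+".npz");return d["K"],d["R"],d["t"]
def ray(C,uv): K,R,t=C;return R@np.linalg.solve(K,[uv[0],uv[1],1.])
def onplane(C,uv,z): d=ray(C,uv);t=C[2];return t+d*(z-t[2])/d[2]
def proj(C,p): K,R,t=C;q=K@(R.T@(np.asarray(p)-t));return q[:2]/q[2]
E
python3 - <<'E'
from h import *
grab("scene","pics/s1.png");C=cam("pics/s1.png");f=0.7
for n,z,ps in [("nest",.008,[(395,473),(467,449),(527,553),(453,584)]),("disc",.004,[(403,533)]),("rim",.062,[(201,209),(265,283),(330,250),(265,185)]),("tags",.075,[(486,290),(528,325)])]:
    P=np.array([onplane(C,(u*f,v*f),z) for u,v in ps]);print(n,P.round(3).tolist(),P.mean(0).round(3))
E
```

```text
nest [[0.435, -0.213, 0.008], [0.541, -0.228, 0.008], [0.522, -0.392, 0.008], [0.42, -0.381, 0.008]] [ 0.479 -0.304  0.008]
disc [[0.402, -0.292, 0.004]] [ 0.402 -0.292  0.004]
rim [[0.385, 0.382, 0.062], [0.409, 0.156, 0.062], [0.534, 0.178, 0.062], [0.509, 0.394, 0.062]] [0.459 0.278 0.062]
tags [[0.697, -0.034, 0.075], [0.71, -0.125, 0.075]] [ 0.704 -0.08   0.075]
```

```bash
python3 -m inch '[[0,0,3,0,8.7],[4,-5,7,-7,8.7],[20,-31,7,-67,8.7],[20,-31,7,-67,8.7],[20,-31,7,-67,8.7],[20,-31,7,-67,8.7],[20,-31,7,-67,8.7],[20,-31,7,-67,8.7],[20,-31,7,-67,8.7],[20,-31,7,-67,8.7]]'; python3 -m inch '[[24,-36,-3,0,3.4],[24,-36,-3,0,3.4],[24,-36,-3,0,3.4],[24,-36,-3,0,3.4],[24,-36,-3,0,3.4],[24,-36,-3,0,3.4],[24,-36,-3,0,3.4],[24,-36,-3,0,3.4],[24,-36,-3,0,3.4],[24,-36,-3,0,3.4]]'
python3 -m inch '[[0,0,0,0,3.4],[0,0,0,0,3.4],[0,0,0,0,3.4]]'
python3 - <<'E'
from h import *
im,*_=grab("wrist","pics/w1.png")
cv2.imwrite("pics/w1b.png",cv2.resize(im,(800,600),interpolation=cv2.INTER_CUBIC))
for n,a,b in [("R pendant",(590*.7,545*.7),(308,320)),("L pendant",(242*.7,165*.7),(201,148))]:
    s=[cv2.imread] and None
C=cam("pics/s1.png")
grab("side","pics/d1.png");D=cam("pics/d1.png")
for a,b in [((590*.7,540*.7),(312,300)),((247*.7,165*.7),(203,149))]:
    d1,d2=ray(C,a),ray(D,b);A=np.c_[d1,-d2];k=np.linalg.lstsq(A,D[2]-C[2],rcond=None)[0];print(C[2]+d1*k[0],D[2]+d2*k[1])
E
```

```text
time_s: 1.03
position: [0.3641, 0.292, 0.2927]
tcp_rot: [[-0.176, 0.984, 0.0], [0.984, 0.176, 0.0], [0.0, 0.0, -1.0]]
force: [0.9, 0.7, 0.5]
opening: 0.998
grasp_force: 0.0
time_s: 1.87
position: [0.5948, -0.054, 0.2633]
tcp_rot: [[-0.181, 0.983, -0.0], [0.983, 0.181, 0.0], [0.0, -0.0, -1.0]]
force: [-0.1, 1.2, 0.4]
opening: 0.407
grasp_force: 0.0
time_s: 2.12
position: [0.5934, -0.0518, 0.263]
tcp_rot: [[-0.181, 0.983, -0.002], [0.983, 0.181, 0.001], [0.001, -0.002, -1.0]]
force: [-0.0, 0.8, 0.5]
opening: 0.39
grasp_force: 0.0
[ 0.44429737 -0.51267932  0.31212577] [ 0.44375292 -0.51273756  0.311826  ]
[0.50626873 0.47347752 0.05741098] [0.50888524 0.47369643 0.05885116]
```

View pics/w1b.png

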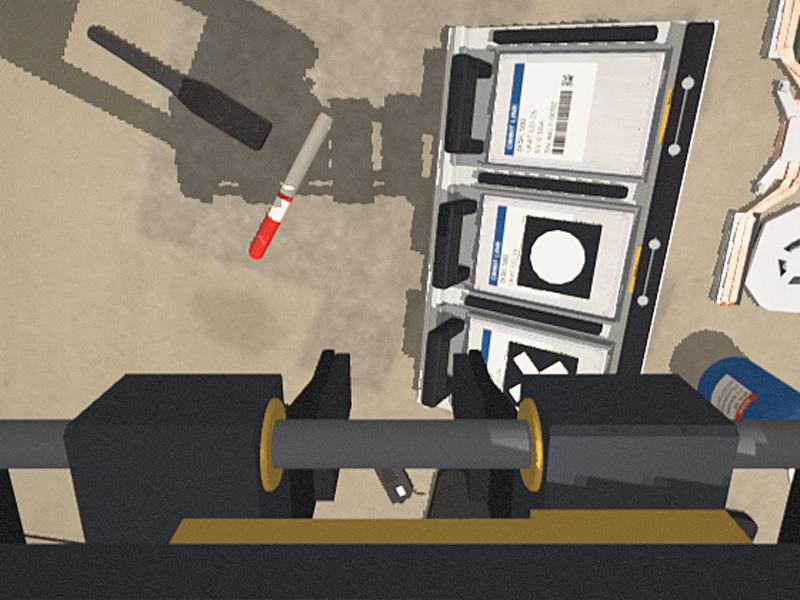

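The wrist view shows plain (top), disc (centre 557,257) and cross (540,375), with grip bars at about x=450 px. I'll zoom in on the sleds' corners.

```bash
python3 - <<'E'
import cv2
im=cv2.imread("pics/w1.png")
cv2.imwrite("pics/w1c.png",cv2.resize(im[120:290,280:480],(800,600)[:0] or (705,600),interpolation=cv2.INTER_CUBIC))
E
```

```text
(no output)
```

View pics/w1c.png

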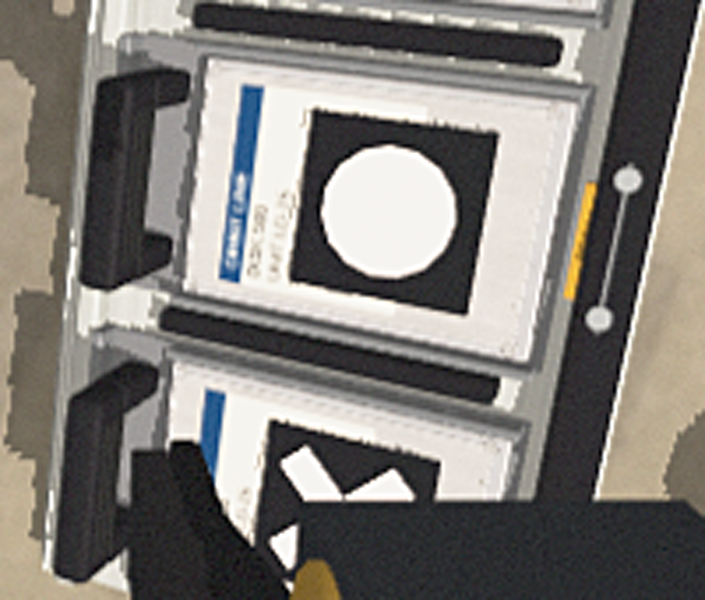

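```bash
cat > fit.py <<'E'
from h import *
from scipy.optimize import least_squares
C=cam("pics/w1.png")
cr=lambda u,v:np.array([280+u/3.525,120+v/3.525])
obs=[((-.038,.035,.010),(205,58)),((.062,.035,.010),(582,95)),((.062,-.035,.010),(533,355)),((-.038,-.035,.010),(184,295)),
((.065,.039,.013),(596,84)),((.065,-.039,.013),(540,370))]
def pose(p):
    yaw,pt=p[3],p[4];c,s=np.cos(yaw),np.sin(yaw);cp,sp=np.cos(pt),np.sin(pt)
    return np.array([[c*cp,-s,-c*sp],[s*cp,c,-s*sp],[sp,0,cp]])
def P(p,q): return np.array(p[:3])+pose(p)@np.array(q)
def res(p,pt=np.pi/6):
    p=np.r_[p[:4],pt]
    return np.concatenate([proj(C,P(p,q))-cr(*uv) for q,uv in obs])
r=least_squares(res,[.7,-.03,.06,.14]);p=np.r_[r.x,np.pi/6]
if __name__=="__main__":
    print("disc sled",r.x.round(4),np.degrees(r.x[3]),r.fun.round(1))
    print("grip",P(p,(-.05,0,.036)))
    for q in [(-.056,.03,.046),(-.044,.03,.046),(-.056,-.03,.046),(-.044,-.03,.046),(-.056,-.03,.026),(-.056,.03,.026)]:
        print(q,((proj(C,P(p,q))-[280,120])*3.525).round())
    g=np.r_[p]; g[:3]=P(p,(0,-.092,0)); print("cross grip",P(g,(-.05,0,.036)))
    for q in [(-.056,.03,.046),(-.044,.03,.046),(-.056,-.03,.046),(-.044,-.03,.046)]: print(q,((proj(C,P(g,q))-[280,120])*3.525).round())
    z=[]
    for n,im in (("s1",None),):
        D=cam("pics/s1.png");print("scene disc tag",proj(D,P(p,(.012,0,.0105)))/.7)
E
python3 fit.py
```

```text
disc sled [ 0.6871 -0.0336  0.0547  0.1398] 8.00878953596373 [ 0.5 -0.1 -0.9 -0.1  0.3  0.5  0.6 -1.3 -0.9 -0.9  0.5  1.8]
grip [ 0.62637654 -0.04217067  0.06083819]
(-0.056, 0.03, 0.046) [94. 80.]
(-0.044, 0.03, 0.046) [134.  84.]
(-0.056, -0.03, 0.046) [ 81. 291.]
(-0.044, -0.03, 0.046) [119. 298.]
(-0.056, -0.03, 0.026) [111. 276.]
(-0.056, 0.03, 0.026) [125.  73.]
cross grip [ 0.63919444 -0.13327337  0.06083819]
(-0.056, 0.03, 0.046) [ 74. 395.]
(-0.044, 0.03, 0.046) [111. 404.]
(-0.056, -0.03, 0.046) [ 62. 579.]
(-0.044, -0.03, 0.046) [ 98. 590.]
scene disc tag [482.39860769 293.12348326]
```

Fit residuals are about 1 px, and the predicted bar corners match the picture. Now I'll descend over the disc sled's bar.

```bash
python3 -m inch '[[3.1,0.96,0,-2.4,2.8],[3.1,0.96,-4,-2.4,2.8],[3.1,0.96,-8,-2.4,2.8],[3.1,0.96,-12,-2.4,2.8],[3.1,0.96,-15,-2.4,2.8],[3.1,0.96,-16,-2.4,2.8],[3.1,0.96,-16,-2.4,2.8],[3.1,0.96,-16,-2.4,2.8]]'; python3 - <<'E'
from fit import *
grab("wrist","pics/w2.png")
s=readout.read_state();R=s["tcp_rot"]
print(s["position"],np.degrees(np.arctan2(R[1,1],R[0,1])), "cm to go",(P(p,(-.05,0,.036))-s["position"])*100)
E
```

```text
time_s: 2.88
position: [0.6257, -0.0417, 0.1047]
tcp_rot: [[-0.142, 0.99, 0.001], [0.99, 0.142, -0.0], [-0.0, 0.001, -1.0]]
force: [0.8, 0.5, 1.1]
opening: 0.32
grasp_force: 0.0
[ 0.62669826 -0.04213376  0.10583259] 8.127574461176264 cm to go [-3.21716574e-02 -3.69132625e-03 -4.49944065e+00]
```

View pics/w2.png

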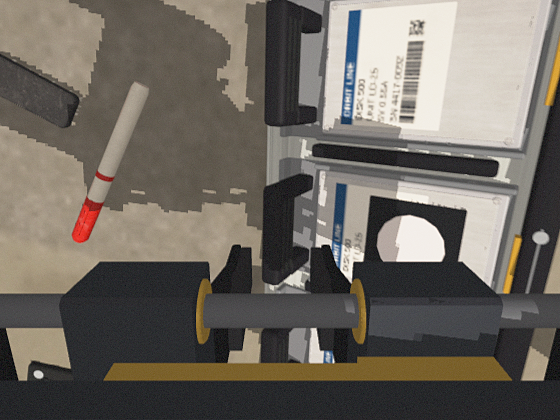

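The tips straddle the disc sled's bar, which sits at about (280,230) px. I'll descend and close.

```bash
python3 -m inch '[[-0.2,0,-2,0,2.8],[-0.2,0,-4,0,2.8],[-0.2,0,-5,0,2.8],[-0.2,0,-5.4,0,2.8],[-0.2,0,-5.4,0,2.8],[-0.2,0,-5.4,0,2.8]]'; python3 -m inch '[[0,0,0,0,2.4],[0.1,0,0,0,2.0],[0.2,0,0,0,1.6],[0.2,0,0,0,1],[0.2,0,0,0,1],[0.2,0,0,0,1]]';python3 -m inch '[[0,0,0.4,0,0.6],[0,0,0.8,0,0.6],[0,0,1.2,0,0.6],[0,0,1.6,0,0.6],[0,0,2,0,0.6],[0,0,2,0,0.6]]'; python3 -c "
from h import *;im,*_=grab('wrist','pics/w3.png')"
```

```text
time_s: 3.43
position: [0.6243, -0.0426, 0.051]
tcp_rot: [[-0.141, 0.99, 0.002], [0.99, 0.141, -0.001], [-0.001, 0.002, -1.0]]
force: [-0.1, -1.0, -0.1]
opening: 0.324
grasp_force: 0.0
time_s: 3.93
position: [0.624, -0.0427, 0.0505]
tcp_rot: [[-0.14, 0.99, -0.002], [0.99, 0.14, -0.0], [0.0, -0.002, -1.0]]
force: [-5.5, -1.2, 6.0]
opening: 0.207
grasp_force: 30.0
time_s: 4.43
position: [0.6251, -0.0424, 0.0705]
tcp_rot: [[-0.141, 0.99, -0.0], [0.99, 0.141, -0.0], [-0.0, -0.0, -1.0]]
force: [-1.7, -0.2, -0.8]
opening: 0.189
grasp_force: 30.0
```

View pics/w3.png

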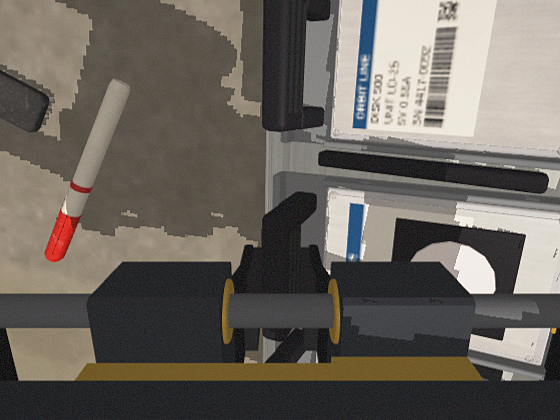

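The bar is held at a 16.4 mm opening, so the sled has partly levelled (about 13° left). I'll lift clear and see.

```bash
python3 -m inch '[[0,0,1,0,0.6],[0,0,2,0,0.6],[0,0,3,0,0.6],[0,0,4.5,0,0.6],[0,0,6,0,0.6],[-1,0,8,0,0.6],[-2,0,9,0,0.6],[-3,0,10,0,0.6],[-3,0,10,0,0.6],[-3,0,10,0,0.6]]'; python3 -c "
from h import *;im,*_=grab('wrist','pics/w4.png');grab('scene','pics/s4.png')"
```

```text
time_s: 5.32
position: [0.5958, -0.0425, 0.1709]
tcp_rot: [[-0.14, 0.99, 0.003], [0.99, 0.14, -0.001], [-0.001, 0.003, -1.0]]
force: [0.1, 0.4, -2.4]
opening: 0.135
grasp_force: 30.0
```

View pics/w4.png

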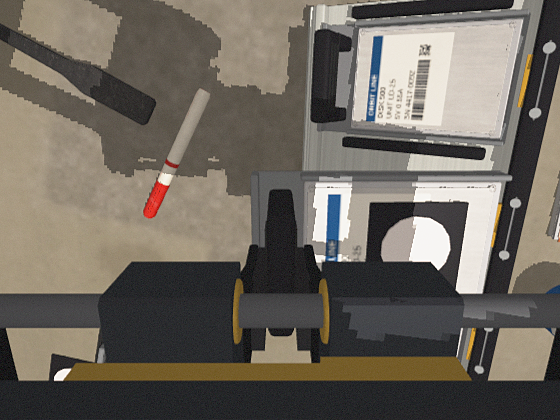

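The opening is 11.7 mm, so the sled now hangs level. Next I carry it beside the nest, turned, and measure the nest with the wrist camera.

```bash
python3 -m inch '[[-4,-1,4,0,0.6],[-8,-4,8,-7,0.6],[-12,-8,12,-14,0.6],[-14,-11,13,-21,0.6],[-15,-14,13,-28,0.6],[-16,-16,13,-35,0.6],[-17,-18,13,-42,0.6],[-18,-20,13,-49,0.6],[-18.6,-21,13,-56,0.6],[-18.6,-22,13,-63,0.6]]'; python3 -m inch '[[0,0,0,-7,0.6],[0,0,0,-14,0.6],[0,0,0,-21,0.6],[0,0,0,-28,0.6],[0,0,0,-35,0.6],[0,0,0,-42,0.6],[0,0,0,-42,0.6],[0,0,0,-42,0.6],[0,0,0,-42,0.6]]'
python3 -c "
from h import *;im,*_=grab('wrist','pics/w5.png')
C=cam('pics/w5.png')
from scipy.spatial.transform import Rotation
print([proj(C,p).round() for p in [(.48,-.304,.008),(.402,-.292,.008)]])
cv2.imwrite('pics/w5b.png',cv2.resize(im,(800,600),interpolation=cv2.INTER_CUBIC))"
```

```text
time_s: 6.25
position: [0.4079, -0.2641, 0.2991]
tcp_rot: [[0.824, 0.567, -0.001], [0.567, -0.824, 0.001], [-0.0, -0.001, -1.0]]
force: [0.4, 1.1, -2.6]
opening: 0.133
grasp_force: 30.0
time_s: 7.0
position: [0.4094, -0.2625, 0.2993]
tcp_rot: [[0.993, -0.118, -0.0], [-0.118, -0.993, 0.001], [-0.0, -0.0, -1.0]]
force: [0.2, -0.7, -1.7]
opening: 0.135
grasp_force: 30.0
[array([309.,  98.]), array([305., 164.])]
```

View pics/w5b.png

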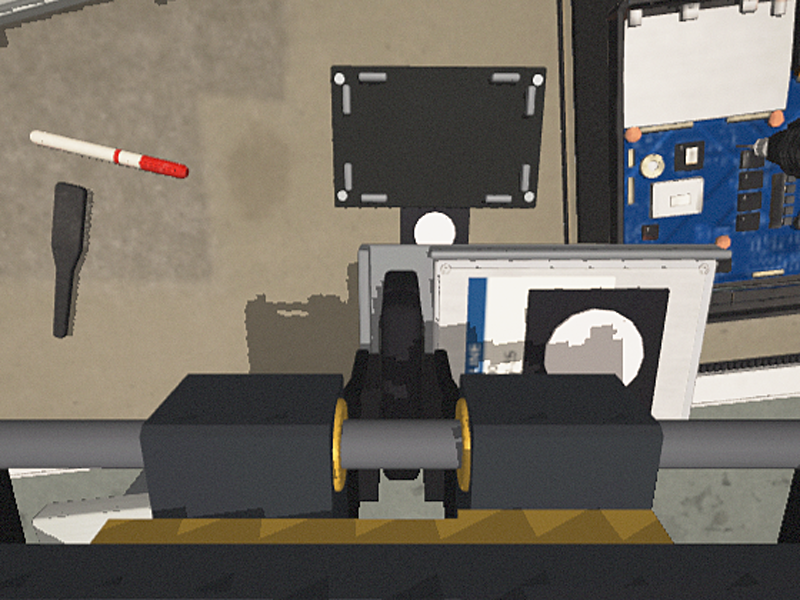

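The nest plate's corners are at (332,67), (546,67), (535,208) and (335,207), in 800 px. The drive corners of the held sled are at (435,262) and (715,264). I'll fit both.

```bash
cat > fit2.py <<'E'
from h import *
from scipy.optimize import least_squares
def nest(C,px,hx,hy,z,x0):
    def f(p):
        c,s=np.cos(p[2]),np.sin(p[2])
        return np.concatenate([proj(C,(p[0]+c*a*hx-s*b*hy,p[1]+s*a*hx+c*b*hy,z))-np.array(q)*.7 for (a,b),q in zip([(1,1),(1,-1),(-1,-1),(-1,1)],px)])
    r=least_squares(f,x0);return r.x,r.fun
def held(K,TC,pts):
    # tool coords of sled origin: (x, y, z) & pitch; sled x=tool y, sled y=tool x, sled z=-tool z
    C=(K,TC[:3,:3],TC[:3,3])
    def f(p):
        c,s=np.cos(p[3]),np.sin(p[3])
        return np.concatenate([(proj(C,(p[0]+q[1],.050+c*q[0]-s*q[2],p[2]-(s*q[0]+c*q[2])))-np.array(uv)*.7) for q,uv in pts]+[[p[1]]])
    r=least_squares(f,[0,0,.03,0]);return r.x,r.fun
E
python3 - <<'E'
from fit2 import *
C=cam("pics/w5.png")
print(nest(C,[(332,67),(546,67),(535,208),(335,207)],.056,.086,.008,[.48,-.3,-.1]))
TC=cams.capture("wrist")["tool_from_camera"]
x,f=held(C[0],TC,[((-.038,.035,.010),(435,262)),((.062,.035,.010),(715,264)),((.065,.039,.013),(733,246)),((-.065,.039,.013),(360,246))]);print(x,f.round(1))
E
```

```text
(array([ 0.47982707, -0.30084393, -0.12123706]), array([-1.40812631, -0.81622323,  0.91714336, -0.07594866,  0.91558469,
        0.58863961, -0.38538357,  0.6625928 ]))
[1.78815865e-03 1.72873182e-20 3.16638385e-02 3.15576885e-03] [-0.4 -2.2  0.9 -3.2 -0.9  2.9 -1.8  2.4  0. ]
```

```bash
python3 -m inch '[[3.5,0.5,-2,-0.2,0.6],[7,1,-5,-0.2,0.6],[7.5,1.1,-8,-0.2,0.6],[7.5,1.1,-12,-0.2,0.6],[7.5,1.1,-16,-0.2,0.6],[7.5,1.1,-19,-0.2,0.6],[7.5,1.1,-22,-0.2,0.6],[7.5,1.1,-23.5,-0.2,0.6],[7.5,1.1,-23.5,-0.2,0.6],[7.5,1.1,-23.5,-0.2,0.6]]'; python3 -m inch '[[0,0,-0.2,0,0.6],[0,0,-0.4,0,0.6],[0,0,-0.6,0,0.6],[0,0,-0.8,0,0.6],[0,0,-1,0,0.6],[0,0,-1.1,0,0.6],[0,0,-1.2,0,0.6],[0,0,-1.3,0,0.6]]'; python3 - <<'E'
from h import *
s=readout.read_state();R=s["tcp_rot"];t=s["position"]
o=t+R@[.0015,.05,.0317];print("sled origin",o,np.degrees(np.arctan2(R[1,1],R[0,1])),"vs .4798 -.3008")
E
```

```text
time_s: 7.93
position: [0.4841, -0.2513, 0.064]
tcp_rot: [[0.992, -0.123, -0.001], [-0.123, -0.992, 0.001], [-0.001, -0.001, -1.0]]
force: [0.2, -0.2, -1.2]
opening: 0.133
grasp_force: 30.0
time_s: 8.6
position: [0.4842, -0.2515, 0.0517]
tcp_rot: [[0.992, -0.124, 0.0], [-0.124, -0.992, -0.0], [0.0, 0.0, -1.0]]
force: [0.8, 0.5, -1.2]
opening: 0.135
grasp_force: 30.0
sled origin [ 0.47952089 -0.30125386  0.01996474] -97.12284018451463 vs .4798 -.3008
```

Aligned. I'll keep lowering slowly, 0.5–1 mm per row.

```bash
python3 -m inch '[[0,0,-0.1,0,0.6],[0,0,-0.2,0,0.6],[0,0,-0.3,0,0.6],[0,0,-0.4,0,0.6],[0,0,-0.5,0,0.6],[0,0,-0.6,0,0.6],[0,0,-0.6,0,0.6]]' | grep -E "pos|force"; python3 -m inch '[[0,0,-0.05,0,0.6],[0,0,-0.1,0,0.6],[0,0,-0.15,0,0.6],[0,0,-0.2,0,0.6],[0,0,-0.2,0,0.6]]'| grep -E "pos|force"
```

```text
position: [0.4841, -0.2513, 0.0454]
force: [-0.5, -0.9, -1.7]
grasp_force: 30.0
position: [0.4842, -0.2514, 0.0436]
force: [1.2, 0.5, -2.6]
grasp_force: 30.0
```

```bash
for i in 1; do python3 -m inch '[[0,0,-0.05,0,0.6],[0,0,-0.1,0,0.6],[0,0,-0.15,0,0.6],[0,0,-0.2,0,0.6],[0,0,-0.2,0,0.6]]'| grep -E "pos|force"; python3 -m inch '[[0,0,-0.05,0,0.6],[0,0,-0.1,0,0.6],[0,0,-0.1,0,0.6]]'| grep -E "pos|force";  python3 -m inch '[[0,0,-0.05,0,0.6],[0,0,-0.1,0,0.6],[0,0,-0.1,0,0.6]]'| grep -E "pos|force"; done
```

```text
position: [0.4841, -0.2514, 0.0416]
force: [-0.2, -0.7, -1.7]
grasp_force: 30.0
position: [0.4842, -0.2514, 0.0406]
force: [0.3, 0.1, -1.6]
grasp_force: 30.0
position: [0.4842, -0.2514, 0.0396]
force: [-0.3, -0.1, -1.7]
grasp_force: 30.0
```

```bash
python3 -m inch '[[0,0,-0.05,0,0.6],[0,0,-0.1,0,0.6],[0,0,-0.1,0,0.6]]'| grep -E "pos|force"; python3 -m inch '[[0,0,-0.05,0,0.6],[0,0,-0.1,0,0.6],[0,0,-0.1,0,0.6]]'| grep -E "pos|force"
```

```text
position: [0.4842, -0.2514, 0.0386]
force: [-0.0, 0.8, -1.6]
grasp_force: 30.0
position: [0.4842, -0.2514, 0.0376]
force: [0.2, -0.2, -1.9]
grasp_force: 30.0
```

```bash
python3 -m inch '[[0,0,-0.05,0,0.6],[0,0,-0.1,0,0.6],[0,0,-0.1,0,0.6]]'| grep -E "pos|force"; python3 -m inch '[[0,0,-0.05,0,0.6],[0,0,-0.1,0,0.6],[0,0,-0.1,0,0.6]]'| grep -E "pos|force"; python3 - <<'E'
from h import *
im,*_=grab('wrist','pics/w6.png')
cv2.imwrite('pics/w6b.png',cv2.resize(im,(800,600),interpolation=cv2.INTER_CUBIC))
E
```

```text
position: [0.4843, -0.2514, 0.0367]
force: [-0.6, 0.1, -0.7]
grasp_force: 30.0
position: [0.4843, -0.2514, 0.0363]
force: [-0.1, 2.0, 4.3]
grasp_force: 30.0
```

View pics/w6b.png

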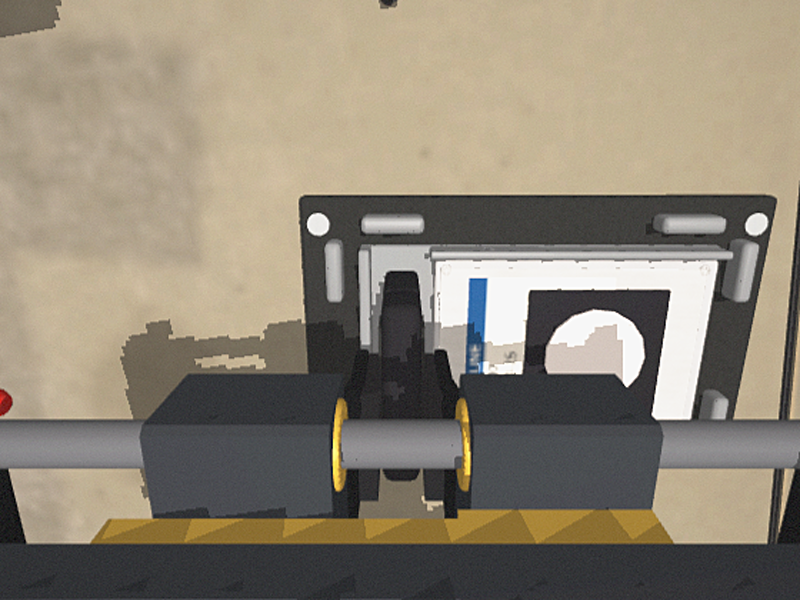

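The sled sits between the locators, with contact at z=0.036. I'll release, then carry on to the cross sled.

```bash
python3 -m inch '[[0,0,0,0,1.4],[0,0,0,0,2.0],[0,0,0,0,2.6],[0,0,0,0,2.6],[0,0,1,0,2.6],[0,0,3,0,2.6],[0,0,7,0,2.6],[0,0,11,0,2.6],[0,0,15,0,2.6],[0,0,15,0,2.6]]'; python3 - <<'E'
from fit import *
grab("wrist","pics/w7.png")
s=readout.read_state();R=s["tcp_rot"]
g=np.r_[p]; g[:3]=P(p,(0,-.092,0));G=P(g,(-.05,0,.036))
print(s["position"],G,"cm",(G-s["position"])*100,np.degrees(np.arctan2(R[1,1],R[0,1])))
E
```

```text
time_s: 12.4
position: [0.4885, -0.2546, 0.194]
tcp_rot: [[0.992, -0.124, 0.013], [-0.124, -0.992, -0.01], [0.014, 0.009, -1.0]]
force: [0.5, -1.2, 0.5]
opening: 0.3
grasp_force: 0.0
[ 0.48697509 -0.2535289   0.19092373] [ 0.63919444 -0.13327337  0.06083819] cm [ 15.22193509  12.02555283 -13.0085542 ] -97.11824516695147
```

```bash
python3 -m inch '[[3,2.5,0,7,2.8],[6,5,0,14,2.8],[9,8,0,21,2.8],[12,10,0,28,2.8],[15.3,11.8,0,35,2.8],[15.3,11.8,0,42,2.8],[15.3,11.8,0,49,2.8],[15.3,11.8,0,56,2.8],[15.3,11.8,0,63,2.8],[15.3,11.8,0,70,2.8]]'>/dev/null; python3 -m inch '[[0,0,0,7,2.8],[0,0,0,14,2.8],[0,0,0,21,2.8],[0,0,0,28,2.8],[0,0,-3,35,2.8],[0,0,-6,35.1,2.8],[0,0,-8,35.1,2.8],[0,0,-8,35.1,2.8],[0,0,-8,35.1,2.8]]'; python3 - <<'E'
from fit import *
s=readout.read_state();R=s["tcp_rot"]
g=np.r_[p]; g[:3]=P(p,(0,-.092,0));G=P(g,(-.05,0,.036))
print("cm",(G-s["position"])*100,np.degrees(np.arctan2(R[1,1],R[0,1])))
E
```

```text
time_s: 14.03
position: [0.6357, -0.1329, 0.1037]
tcp_rot: [[-0.139, 0.99, -0.005], [0.99, 0.139, 0.002], [0.002, -0.004, -1.0]]
force: [0.8, -0.5, 0.2]
opening: 0.32
grasp_force: 0.0
cm [ 0.35409083 -0.0407208  -4.2896534 ] 7.967218712874848
```

```bash
python3 -m inch '[[0.1,0,-2,0,2.8],[0.1,0,-4,0,2.8],[0.1,0,-4.9,0,2.8],[0.1,0,-5.3,0,2.8],[0.1,0,-5.3,0,2.8],[0.1,0,-5.3,0,2.8]]'; python3 -m inch '[[0,0,0,0,2.4],[0.1,0,0,0,2.0],[0.2,0,0,0,1.6],[0.2,0,0,0,1],[0.2,0,0,0,1],[0.2,0,0,0,1]]'|grep -E "force|open|posi";python3 -m inch '[[0,0,0.4,0,0.6],[0,0,0.8,0,0.6],[0,0,1.2,0,0.6],[0,0,1.6,0,0.6],[0,0,2,0,0.6],[0,0,2,0,0.6]]'; python3 -m inch '[[0,0,1,0,0.6],[0,0,2,0,0.6],[0,0,3,0,0.6],[0,0,4.5,0,0.6],[0,0,6,0,0.6],[-1,0,8,0,0.6],[-2,0,9,0,0.6],[-3,0,10,0,0.6],[-3,0,10,0,0.6],[-3,0,10,0,0.6]]'
```

```text
time_s: 14.53
position: [0.6354, -0.1352, 0.0659]
tcp_rot: [[-0.142, 0.99, -0.006], [0.99, 0.142, -0.004], [-0.004, -0.006, -1.0]]
force: [-22.4, 0.2, 60.3]
opening: 0.326
grasp_force: 30.1
position: [0.6349, -0.1355, 0.069]
force: [-32.9, -0.4, 78.0]
opening: 0.132
grasp_force: 42.0
time_s: 15.53
position: [0.6419, -0.1344, 0.0759]
tcp_rot: [[-0.138, 0.99, 0.005], [0.99, 0.138, -0.002], [-0.003, 0.005, -1.0]]
force: [-0.1, -0.6, 0.5]
opening: 0.071
grasp_force: 0.0
time_s: 16.37
position: [0.6098, -0.1334, 0.1732]
tcp_rot: [[-0.138, 0.99, 0.001], [0.99, 0.138, -0.0], [-0.0, 0.001, -1.0]]
force: [-0.4, 0.3, -0.0]
opening: 0.07
grasp_force: 0.0
```

The descent struck the bar: it stopped at z=0.066 with 78 N, under the 120 N limit. I'll back off and look again. One montage will show the cross sled from the wrist and the box from the scene camera.

```bash
python3 -m inch '[[-1,-1,3,0,3],[-1,-2.7,6,0,3],[-1,-2.7,9,0,3],[-1,-2.7,9,0,3],[-1,-2.7,9,0,3],[-1,-2.7,9,0,3]]'; python3 - <<'E'
from h import *
im,*_=grab('wrist','pics/w8.png');sc,*_=grab('scene','pics/s8.png')
a=cv2.resize(im[60:260,270:450],(450,500),interpolation=cv2.INTER_CUBIC)
b=cv2.resize(sc[75:225,130:250],(350,438),interpolation=cv2.INTER_CUBIC)
M=np.zeros((500,800,3),np.uint8);M[:,:450]=a;M[:438,450:]=b;cv2.imwrite('pics/m8.png',M)
E
```

```text
time_s: 16.87
position: [0.5996, -0.16, 0.2612]
tcp_rot: [[-0.139, 0.99, -0.002], [0.99, 0.139, 0.001], [0.002, -0.002, -1.0]]
force: [-0.4, -0.0, -0.3]
opening: 0.333
grasp_force: 0.0
```

View pics/m8.png

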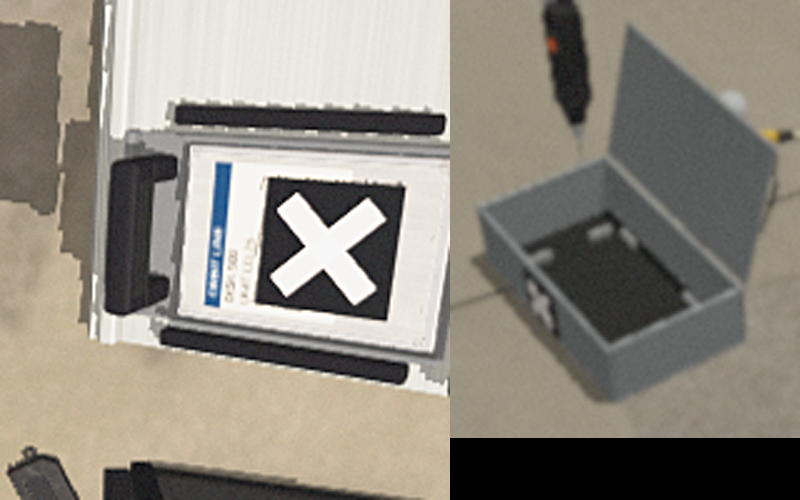

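The cross sled is still seated, with its bar front edge at (112,162) to (105,312) in the tile. The box rim corners are at (480,205), (612,348), (742,288) and (607,157). Next I fit both.

```bash
cat > fit3.py <<'E'
import fit
from fit import *
C8=cam("pics/w8.png");w=lambda u,v:np.array([270+u/2.5,60+v/2.5])
t=.025
ob=[((-.038,.035,.010),(188,143)),((.062,-.035,.010),(437,352)),((-.038,-.035,.010),(174,320)),((-.056,.03,.046),(112,162)),((-.056,-.03,.046),(105,312))]
tg=[((-t,t),(268,177)),((t,t),(406,186)),((t,-t),(388,320)),((-t,-t),(255,303))]
def res8(q):
    p=np.r_[q[:4],np.pi/6]
    return np.concatenate([proj(C8,P(p,a))-w(*uv) for a,uv in ob]+[proj(C8,P(p,(q[4]+a,q[5]+b,.0105)))-w(*uv) for (a,b),uv in tg])
r8=least_squares(res8,[.7,-.125,.055,.14,.01,0]);p8=np.r_[r8.x[:4],np.pi/6]
if __name__=="__main__":
    print(r8.x.round(4),r8.fun.round(1)); print("grip",P(p8,(-.05,0,.036)),"earlier .6392 -.1333 .0608")
    S=cam("pics/s8.png");b=lambda u,v:np.array([130+(u-450)/2.917,75+v/2.917])
    cs=[((-1,1),(480,205)),((-1,-1),(612,348)),((1,-1),(742,288)),((1,1),(607,157))]
    def fb(q):
        c,s=np.cos(q[2]),np.sin(q[2]);o=[]
        W=lambda x,y,z:(q[0]+c*x-s*y,q[1]+s*x+c*y,z)
        for (i,j),uv in cs:o.append(proj(S,W(i*.064,j*.112,.062))-b(*uv))
        for j,uv in ((1,(628,25)),(-1,(777,152))):o.append(proj(S,W(.064-.128*np.cos(q[3]),j*.112,.062+.128*np.sin(q[3])))-b(*uv))
        return np.concatenate(o)
    r=least_squares(fb,[.459,.278,.1,1.9]);print("box",r.x,r.fun.round(1))
E
python3 fit3.py
```

```text
[ 6.981e-01 -1.256e-01  5.590e-02  1.221e-01  1.930e-02 -4.000e-04] [ 0.8  0.6 -0.7  0.3  1.8 -1.6 -0.9 -0.7 -0.8  1.4 -0.1 -0.3 -0.1 -0.3
 -0.2  0.4  0.4  0.2]
grip [ 0.63724761 -0.13307572  0.06207238] earlier .6392 -.1333 .0608
box [0.45985469 0.2831882  0.12185276 1.82922848] [-0.9  0.3 -1.1  1.6  1.8  0.4  0.5 -1.1 -0.1 -1.5 -0.1 -0.6]
```

The fit puts the bar at x≈0.637. The reaction while gripping the disc sled suggests a further −2.5 mm, so I'll aim at x=0.633 with a 32 mm opening, descending slowly.

```bash
python3 -m inch '[[3.3,2.7,-4,0,3.2],[3.3,2.7,-8,0,3.2],[3.3,2.7,-12,0,3.2],[3.3,2.7,-15,0,3.2],[3.3,2.7,-17,0,3.2],[3.3,2.7,-17,0,3.2],[3.3,2.7,-17,0,3.2]]' | grep -E "pos|force|open"; python3 -m inch '[[0,0,-0.6,0,3.2],[0,0,-1.2,0,3.2],[0,0,-1.8,0,3.2],[0,0,-2.2,0,3.2],[0,0,-2.5,0,3.2],[0,0,-2.5,0,3.2]]'| grep -E "pos|force|open"
```

```text
position: [0.6317, -0.1326, 0.0902]
force: [-0.3, -0.0, 0.7]
opening: 0.37
grasp_force: 0.0
position: [0.6329, -0.1334, 0.0673]
force: [-0.6, 0.9, -0.1]
opening: 0.369
grasp_force: 0.0
```

```bash
python3 -m inch '[[0,0,-0.3,0,3.2],[0,0,-0.6,0,3.2],[0,0,-0.8,0,3.2],[0,0,-0.8,0,3.2]]'| grep -E "pos|force|open"; python3 -m inch '[[0,0,-0.3,0,3.2],[0,0,-0.6,0,3.2],[0,0,-0.8,0,3.2],[0,0,-0.8,0,3.2]]'| grep -E "pos|force|open"
```

```text
position: [0.6329, -0.1333, 0.0592]
force: [-0.8, -0.1, 0.3]
opening: 0.366
grasp_force: 0.0
position: [0.6328, -0.1333, 0.051]
force: [-0.5, 0.9, -0.2]
opening: 0.367
grasp_force: 0.0
```

Clear. Now close gradually and lift.

```bash
python3 -m inch '[[0,0,0,0,2.6],[0,0,0,0,2.2],[0,0,0,0,1.8],[0,0,0,0,1.2],[0,0,0,0,0.8]]'|grep -E "force|open|posi";python3 -m inch '[[0,0,0.4,0,0.6],[0,0,0.8,0,0.6],[0,0,1.2,0,0.6],[0,0,1.6,0,0.6],[0,0,2,0,0.6],[0,0,2,0,0.6]]'|grep -E "force|open|posi"
```

```text
position: [0.6344, -0.1335, 0.0521]
force: [1.3, 0.9, 0.1]
opening: 0.206
grasp_force: 29.9
position: [0.633, -0.1336, 0.0728]
force: [-3.1, -1.1, 1.6]
opening: 0.184
grasp_force: 30.0
```

```bash
python3 -m inch '[[0,0,1,0,0.6],[0,0,2,0,0.6],[0,0,3,0,0.6],[0,0,4.5,0,0.6],[0,0,6,0,0.6],[-1,0,8,0,0.6],[-2,0,10,0,0.6],[-4,1,13,7,0.6],[-6,3,16,14,0.6],[-8,6,19,21,0.6]]'|grep -E "force|open|posi"; python3 -m inch '[[0,4,3,7,0.6],[0,8,5,14,0.6],[0,12,5,21,0.6],[0,16,5,28,0.6],[0,20,5,35,0.6],[0,24,5,42,0.6],[0,28,5,49,0.6],[0,30,5,56,0.6],[0,32,5,63,0.6],[0,32,5,68,0.6]]'|grep -E "force|open|posi"; python3 -m inch '[[0,0,0,0,0.6],[0,0,0,0,0.6],[0,0,0,0,0.6]]';python3 - <<'E'
from h import *
im,*_=grab('wrist','pics/w9.png');C=cam('pics/w9.png')
c,s=np.cos(.122),np.sin(.122);W=lambda x,y,z:(.4599+c*x-s*y,.2832+s*x+c*y,z)
print("pocket px",[proj(C,W(a*.044,b*.07,.007)).round() for a,b in[(1,1),(1,-1),(-1,-1),(-1,1)]])
g=cv2.cvtColor(im,cv2.COLOR_BGR2GRAY);print([int(g[tuple(proj(C,W(a*.05,b*.05,.016)).astype(int)[::-1])]) for a in(-1,0,1) for b in(-1,0,1)])
E
```

```text
position: [0.5547, -0.0776, 0.2606]
force: [0.0, 0.8, -0.5]
opening: 0.135
grasp_force: 30.0
position: [0.5546, 0.2477, 0.3091]
force: [-0.3, 1.0, -1.8]
opening: 0.137
grasp_force: 30.0
time_s: 21.55
position: [0.5554, 0.2427, 0.3087]
tcp_rot: [[-0.993, -0.119, 0.0], [-0.119, 0.993, -0.0], [-0.0, -0.0, -1.0]]
force: [0.5, 0.3, -0.4]
opening: 0.132
grasp_force: 30.0
pocket px [array([381., 121.]), array([266., 121.]), array([265.,  43.]), array([386.,  43.])]
[66, 37, 43, 45, 40, 47, 195, 38, 108]
```

```bash
cat > rect.py <<'E'
from h import *
def rect(fn,x,y,yaw,z,hx=.06,hy=.08,k=2000):
    C=cam(fn);c,s=np.cos(yaw),np.sin(yaw)
    A=np.array([[a*hx,b*hy] for a,b in[(1,1),(1,-1),(-1,-1),(-1,1)]])
    src=np.float32([proj(C,(x+c*a-s*b,y+s*a+c*b,z)) for a,b in A])
    dst=np.float32([((hy-b)*k,(hx-a)*k) for a,b in A])   # right=-y, up=+x
    return cv2.warpPerspective(cv2.cvtColor(cv2.imread(fn),cv2.COLOR_BGR2GRAY),cv2.getPerspectiveTransform(src,dst),(int(2*hy*k),int(2*hx*k)))
E
python3 - <<'E'
from rect import *
N=rect("pics/w5.png",.4798,-.3008,-.1212,.018);B=rect("pics/w9.png",.4599,.2832,.122,.017)
cv2.imwrite("pics/rN.png",N);cv2.imwrite("pics/rB.png",B)
for n,I in(("N",N),("B",B)):
    m=cv2.morphologyEx(I,cv2.MORPH_TOPHAT,np.ones((31,31),np.uint8));t,b=cv2.threshold(m,35,255,0)
    k,l,st,ce=cv2.connectedComponentsWithStats(b)
    print(n,[(int(a[4]),int(a[2]),int(a[3]),*(((160-q[0])/2).round(1),((120-q[1])/2).round(1))) for a,q in zip(st[1:],ce[1:]) if a[4]>60])
f=lambda I:cv2.GaussianBlur(np.minimum(I,140).astype(np.float32),(0,0),2)
for th in(0,.03,-.03):
  W=np.float32([[np.cos(th),-np.sin(th),0],[np.sin(th),np.cos(th),0]])
  try:
    cc,W=cv2.findTransformECC(f(N),f(B),W,cv2.MOTION_EUCLIDEAN,(3,300,1e-6),None,5)
    q=W@[160,120,1];print(cc,"pocket centre local x,y mm",(120-q[1])/2,(160-q[0])/2,"rot",np.degrees(np.arctan2(W[1,0],W[0,0])))
  except cv2.error as e: print("fail")
E
```

```text
N [(3346, 320, 11, np.float64(0.1), np.float64(57.6)), (214, 14, 19, np.float64(77.3), np.float64(46.1)), (513, 44, 12, np.float64(52.3), np.float64(47.8)), (554, 45, 13, np.float64(-51.5), np.float64(48.0)), (770, 22, 61, np.float64(-73.5), np.float64(35.6)), (522, 13, 44, np.float64(73.0), np.float64(31.1)), (521, 14, 45, np.float64(73.2), np.float64(-28.4)), (805, 22, 63, np.float64(-73.4), np.float64(-34.0)), (212, 13, 20, np.float64(77.4), np.float64(-44.0)), (565, 44, 14, np.float64(52.0), np.float64(-45.6)), (536, 44, 13, np.float64(-51.0), np.float64(-45.6)), (1316, 101, 14, np.float64(54.9), np.float64(-56.5)), (1338, 105, 14, np.float64(-53.2), np.float64(-56.5)), (184, 38, 7, np.float64(1.4), np.float64(-58.4))]
B [(1670, 320, 6, np.float64(2.9), np.float64(58.9)), (609, 46, 14, np.float64(-44.9), np.float64(48.2)), (571, 47, 14, np.float64(58.0), np.float64(47.4)), (541, 14, 47, np.float64(-65.8), np.float64(31.9)), (456, 11, 45, np.float64(77.7), np.float64(30.2)), (514, 12, 45, np.float64(-66.2), np.float64(-28.2)), (498, 12, 45, np.float64(77.4), np.float64(-29.0)), (600, 44, 15, np.float64(-45.8), np.float64(-45.2)), (568, 45, 14, np.float64(57.4), np.float64(-45.6)), (3161, 320, 12, np.float64(-3.0), np.float64(-57.3))]
0.8192939008185939 pocket centre local x,y mm 0.830534428358078 6.1346125192940235 rot -0.46625805
0.8193177837275142 pocket centre local x,y mm 0.8304056972265244 6.134681597352028 rot -0.46624938
0.8192933823016988 pocket centre local x,y mm 0.8305168002843857 6.1346657909452915 rot -0.46626636
```

The locators give a pocket offset of (+1.1, +6.0) mm from the scene fit and a yaw of +0.35°. Before lowering, I'll compare how the sled sits in the hand with how the first one did.

```bash
python3 -m inch '[[-4,-0.1,0,0.5,0.6],[-8,-0.2,0,0.5,0.6],[-8.75,-0.3,-2,0.5,0.6],[-8.75,-0.3,-6,0.5,0.6],[-8.75,-0.3,-10,0.5,0.6],[-8.75,-0.3,-14,0.5,0.6],[-8.75,-0.3,-18,0.5,0.6],[-8.75,-0.3,-18,0.5,0.6]]'|grep -E "force|open|posi"; python3 - <<'E'
from h import *
a=cv2.imread("pics/w5.png");b=cv2.imread("pics/w9.png")
T=a[172:250,300:370]
for n,(y0,y1,x0,x1) in {"front corner":(172,250,295,345),"tail corner":(168,215,470,518)}.items():
    r=cv2.matchTemplate(b[y0-20:y1+20,x0-20:x1+20],a[y0:y1,x0:x1],cv2.TM_CCOEFF_NORMED);_,v,_,l=cv2.minMaxLoc(r);print(n,v,"shift px",l[0]-20,l[1]-20)
s=readout.read_state();R=s["tcp_rot"];print(s["position"]+R@[.001,.05,.0283],np.degrees(np.arctan2(R[1,1],R[0,1])))
E
```

```text
position: [0.4627, 0.2378, 0.1212]
force: [-2.1, -0.6, -2.4]
opening: 0.138
grasp_force: 30.0
front corner 0.8275632858276367 shift px 0 1
tail corner 0.31440263986587524 shift px 20 -17
[0.45486459 0.28710887 0.09282175] 97.31734510118473
```

```bash
python3 -m inch '[[0,0,0,0,0.6],[0,0,0,0,0.6],[0,0,-1,0,0.6],[0,0,-2,0,0.6],[0,0,-2,0,0.6],[0,0,-2,0,0.6],[0,0,-2,0,0.6]]'|grep -E "force|open|posi"; python3 - <<'E'
from h import *
s=readout.read_state();R=s["tcp_rot"];print(s["position"]+R@[.001,.05,.0283],"target .4603 .2893",np.degrees(np.arctan2(R[1,1],R[0,1])))
E
```

```text
position: [0.4682, 0.2404, 0.1089]
force: [0.3, 0.3, -1.5]
opening: 0.134
grasp_force: 30.0
[0.4607499  0.28980326 0.08065438] target .4603 .2893 97.47767860462874
```

```bash
python3 -m inch '[[-0.05,-0.05,-1.2,0,0.6],[-0.05,-0.05,-2.4,0,0.6],[-0.05,-0.05,-3.6,0,0.6],[-0.05,-0.05,-4.6,0,0.6],[-0.05,-0.05,-5.3,0,0.6],[-0.05,-0.05,-5.6,0,0.6],[-0.05,-0.05,-5.6,0,0.6]]'|grep -E "force|posi"; python3 -m inch '[[0,0,-0.15,0,0.6],[0,0,-0.3,0,0.6],[0,0,-0.45,0,0.6],[0,0,-0.6,0,0.6],[0,0,-0.75,0,0.6],[0,0,-0.85,0,0.6],[0,0,-0.85,0,0.6]]'|grep -E "force|posi"; python3 -m inch '[[0,0,-0.1,0,0.6],[0,0,-0.2,0,0.6],[0,0,-0.2,0,0.6]]'|grep -E "force|posi"
```

```text
position: [0.4672, 0.2397, 0.0518]
force: [0.9, -0.6, -0.4]
grasp_force: 30.0
position: [0.4673, 0.2397, 0.0437]
force: [0.3, 0.7, 0.0]
grasp_force: 30.0
position: [0.4674, 0.2397, 0.0417]
force: [-0.3, -0.3, -1.7]
grasp_force: 30.0
```

```bash
python3 -m inch '[[0,0,-0.1,0,0.6],[0,0,-0.2,0,0.6],[0,0,-0.2,0,0.6]]'|grep -E "force|posi"; python3 -m inch '[[0,0,-0.1,0,0.6],[0,0,-0.15,0,0.6],[0,0,-0.15,0,0.6]]'|grep -E "force|posi"; python3 -m inch '[[0,0,-0.05,0,0.6],[0,0,-0.1,0,0.6],[0,0,-0.1,0,0.6]]'|grep -E "force|posi"
```

```text
position: [0.4673, 0.2397, 0.0396]
force: [0.4, 0.3, -1.3]
grasp_force: 30.0
position: [0.4674, 0.2397, 0.0382]
force: [0.1, 0.2, -2.2]
grasp_force: 30.0
position: [0.4674, 0.2397, 0.0373]
force: [0.3, 0.1, -1.2]
grasp_force: 30.0
```

```bash
python3 -m inch '[[0,0,-0.05,0,0.6],[0,0,-0.1,0,0.6],[0,0,-0.1,0,0.6]]'|grep -E "force|posi"; python3 -m inch '[[0,0,-0.05,0,0.6],[0,0,-0.1,0,0.6],[0,0,-0.1,0,0.6]]'|grep -E "force|posi"
```

```text
position: [0.4675, 0.2398, 0.0367]
force: [-1.3, 0.2, 2.4]
grasp_force: 30.0
position: [0.4676, 0.2399, 0.0366]
force: [-2.7, 0.2, 10.6]
grasp_force: 30.0
```

```bash
python3 -m inch '[[0,0,0.05,0,0.6],[0,0,0.05,0,1.4],[0,0,0.05,0,2.0],[0,0,0.05,0,2.6],[0,0,0.05,0,2.6],[0,0,1,0,2.6],[0,0,3,0,2.6],[0,0,7,0,2.6],[0,0,11,0,2.6],[0,0,15,0,2.6]]'|grep -E "force|posi|open"; python3 -m inch '[[0,0,4,0,2],[0,0,8,0,1],[1,0,12,0,0],[5,0.2,12.4,0,0],[9,0.3,12.4,0,0],[9,0.3,12.4,0,0],[9,0.3,12.4,0,0],[9,0.3,12.4,0,0],[9,0.3,12.4,0,0]]';python3 - <<'E'
from rect import *
grab('wrist','pics/w10.png');C=cam('pics/w10.png')
def chk(fn,x,y,yaw,z,name):
    I=rect(fn,x,y,yaw,z,.06,.08);t,b=cv2.threshold(I,0,255,cv2.THRESH_OTSU)
    k,l,st,ce=cv2.connectedComponentsWithStats(255-b)
    print(name,t,[(int(a[4]),int(a[2]),int(a[3]),((160-q[0])/2).round(1),((120-q[1])/2).round(1)) for a,q in zip(st[1:],ce[1:]) if a[4]>800])
chk('pics/w10.png',.4603,.2893,.128,.0175,"box tag")
chk('pics/w7.png',.4798,-.3008,-.1212,.0185,"nest tag")
E
```

```text
position: [0.4667, 0.2395, 0.1871]
force: [0.6, 0.3, 0.3]
opening: 0.294
grasp_force: 0.0
time_s: 27.1
position: [0.5558, 0.2426, 0.3089]
tcp_rot: [[-0.991, -0.13, -0.002], [-0.13, 0.991, -0.0], [0.002, -0.0, -1.0]]
force: [-0.0, -0.0, 0.2]
opening: 0.006
grasp_force: 0.0
box tag 118.0 [(45285, 320, 240, np.float64(-4.8), np.float64(0.2)), (1321, 14, 115, np.float64(-23.4), np.float64(-1.5)), (6628, 102, 102, np.float64(19.6), np.float64(0.3))]
nest tag 135.0 [(38589, 320, 236, np.float64(10.0), np.float64(-1.4)), (977, 13, 114, np.float64(22.3), np.float64(5.2)), (5716, 101, 100, np.float64(-20.1), np.float64(0.8))]
```

Both sleds are centred to about 1 mm. The lid is next: the closed fingers go behind it, off the knob, and follow its arc.

```bash
python3 -m inch '[[3.9,1.4,0,0,0],[3.9,1.4,-4,0,0],[3.9,1.4,-8,0,0],[3.9,1.4,-12,0,0],[3.9,1.4,-14.9,0,0],[3.9,1.4,-14.9,0,0],[3.9,1.4,-14.9,0,0]]'|grep -E "force|posi"; python3 -m inch '[[-1.5,-0.2,0,0,0],[-2.5,-0.3,0,0,0],[-3.5,-0.45,0,0,0],[-4.5,-0.6,0,0,0],[-5.5,-0.7,0,0,0],[-6.5,-0.8,0,0,0],[-6.7,-0.85,0,0,0]]'|grep -E "force|posi"
```

```text
position: [0.5947, 0.2566, 0.1592]
force: [0.2, -0.1, 1.0]
grasp_force: 0.0
position: [0.5289, 0.2486, 0.1625]
force: [0.8, 1.1, 1.8]
grasp_force: 0.9
```

```bash
python3 -m inch '[[-1.1,-0.15,-0.2,0,0],[-2.2,-0.3,-0.5,0,0],[-3.3,-0.4,-0.9,0,0],[-4.4,-0.55,-1.6,0,0],[-5.45,-0.7,-2.45,0,0],[-6.3,-0.8,-3.4,0,0],[-7.1,-0.9,-4.45,0,0],[-7.1,-0.9,-4.45,0,0]]'|grep -E "force|posi"; python3 - <<'E'
from h import *
im,*_=grab('scene','pics/s11.png');im0=cv2.imread('pics/s8.png');C=cam('pics/s11.png')
# predicted lid far corners pixels vs angle, mean diff along
c,s=np.cos(.128),np.sin(.128);H=lambda lx,ly,z:(.5238+c*lx-s*ly,.2975+s*lx+c*ly,z)
for th in(1.83,1.4,1.0,.7,.5,.3): 
    q=[proj(C,H(-.12*np.cos(th)+.004*np.sin(th),y,.062+.12*np.sin(th))).astype(int) for y in (.1,.08,-.1)]
    print(th,[(im0[b,a].tolist(),im[b,a].tolist()) for a,b in q])
E
```

```text
position: [0.4549, 0.2386, 0.1146]
force: [-0.9, -0.6, 0.6]
grasp_force: 0.0
1.83 [([111, 114, 113], [87, 88, 90]), ([104, 104, 102], [32, 33, 34]), ([106, 105, 104], [90, 116, 131])]
1.4 [([24, 27, 24], [118, 120, 122]), ([122, 139, 147], [26, 27, 23]), ([89, 91, 89], [49, 52, 50])]
1.0 [([129, 148, 155], [37, 32, 33]), ([127, 147, 154], [34, 33, 32]), ([120, 130, 130], [25, 19, 20])]
0.7 [([128, 145, 153], [107, 121, 130]), ([129, 146, 155], [112, 130, 137]), ([105, 106, 105], [72, 76, 73])]
0.5 [([124, 144, 152], [132, 133, 131]), ([127, 145, 153], [131, 131, 130]), ([41, 45, 43], [71, 73, 71])]
0.3 [([125, 144, 153], [112, 131, 138]), ([125, 144, 153], [115, 132, 140]), ([42, 46, 44], [38, 41, 40])]
```

The lid is following, now at about 0.5 rad. I'll finish closing it.

```bash
python3 -m inch '[[-0.6,-0.1,-1.1,0,0],[-1.1,-0.15,-2.3,0,0],[-1.4,-0.2,-3.4,0,0],[-1.5,-0.2,-4.3,0,0],[-1.5,-0.2,-4.7,0,0],[-1.5,-0.2,-4.7,0,0]]'|grep -E "force|posi"; python3 -m inch '[[0,0,-0.1,0,0],[0,0,-0.2,0,0],[0,0,-0.2,0,0]]'|grep -E "force|posi"
```

```text
position: [0.4434, 0.2372, 0.0683]
force: [-0.3, -0.0, 0.1]
grasp_force: 0.0
position: [0.4439, 0.2373, 0.0671]
force: [0.0, 0.4, 0.2]
grasp_force: 0.0
```

```bash
python3 -m inch '[[0,0,-0.1,0,0],[0,0,-0.2,0,0],[0,0,-0.2,0,0]]'|grep -E "force|posi"; python3 -m inch '[[0,0,-0.1,0,0],[0,0,-0.15,0,0],[0,0,-0.15,0,0]]'|grep -E "force|posi"
```

```text
position: [0.444, 0.2373, 0.0668]
force: [-1.5, -1.0, 12.6]
grasp_force: 7.0
position: [0.444, 0.2374, 0.0666]
force: [-3.7, -1.7, 25.8]
grasp_force: 12.7
```

A rigid stop at z=0.0666 is the expected lid top height. Next I retreat and check.

```bash
python3 -m inch '[[0,0,0.5,0,0],[0,0,3,0,0],[0,0,7,0,0],[0,0,11,0,0],[0,0,15,0,0],[-4,-10,18,0,0],[-4,-10,18,0,0],[-4,-10,18,0,0],[-4,-10,18,0,0],[-4,-10,18,0,0]]'|grep -E "force|posi"; python3 - <<'E'
from h import *
im,*_=grab('scene','pics/s12.png');C=cam('pics/s12.png')
c,s=np.cos(.128),np.sin(.128);H=lambda lx,ly,z:(.5238+c*lx-s*ly,.2975+s*lx+c*ly,z)
for lx in(-.01,-.06,-.12):print([im[tuple(proj(C,H(lx,y,.066)).astype(int)[::-1])].tolist() for y in(-.1,-.05,.05,.1)])
# front edge profile: column of pixels around front rim middle
for y in(-.06,.06):
    print([int(im[tuple(proj(C,H(-.128,y,z)).astype(int)[::-1])].mean()) for z in np.arange(.04,.09,.004)])
a=cv2.imread('pics/s1.png');p=(int(430*.7),int(260*.7))
r=cv2.matchTemplate(im[160:225,275:345],a[170:215,285:335],cv2.TM_CCOEFF_NORMED);print("plain shift",cv2.minMaxLoc(r)[1],np.array(cv2.minMaxLoc(r)[3])-10)
s=readout.read_state();print(s["time_s"],s["qvel"].round(2))
E
```

```text
position: [0.4033, 0.1364, 0.2442]
force: [0.2, -0.3, -0.6]
grasp_force: 0.0
[[138, 140, 136], [136, 139, 136], [138, 140, 138], [16, 22, 17]]
[[138, 141, 137], [134, 134, 132], [137, 137, 136], [136, 140, 136]]
[[135, 136, 134], [133, 134, 133], [137, 137, 135], [135, 137, 133]]
[72, 71, 77, 85, 87, 103, 114, 130, 131, 136, 135, 135, 134]
[76, 74, 74, 74, 85, 101, 120, 117, 136, 135, 136, 135, 135]
plain shift 0.9111108183860779 [0 0]
31.1667 [ 1.45  1.5  -0.82  0.06 -0.15  0.02]
```

The lid is shut, the plain sled hasn't moved, and both sleds are centred. Handing in.

```bash
python3 -m inch '[[0,0,0,0,0],[0,0,0,0,0],[0,0,0,0,0]]'|grep posi; python3 -c "
from rig import bot;print(bot.hand_in())"
```

```text
position: [0.4036, 0.1379, 0.2429]
the job is handed in; nothing more can be done
None
```

I handed in the job at about 31 s: the disc sled lies in the open nest, the cross sled lies in the box with the lid shut, and the untagged sled is still in its bay (the hand-in returned no verdict). On the first try at the cross sled the fingers hit its grip bar with about 80 N at the wrist, under the 120 N limit, and it was still seated when I checked and regripped it.

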